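Shut the fuse carrier and close the control box

ROBOT

A 6-joint arm with a two-finger parallel gripper is mounted at the origin on the work surface. World frame = base frame: x ahead of the robot, y to its left, z up, the work surface at z = 0. Lengths are in m, angles in rad, forces in N, time in s.
With the tool pointing down it reaches from about 0.375 to 0.975 m from the base axis. Payload 3.8 kg.
Tool frame: the origin (TCP) lies midway between the tips of the shut fingers; the grasp point (between the pads) lies 19 mm behind it; z points along the fingers, y is the direction in which the jaws open and shut (so a half turn about z gives the same grasp; the last joint's range is limited). The gripper opens to 85 mm and grips with 20 to 120 N. Pads are 22 mm wide; open, the fingers measure 114 mm over their backs; the gripper's body (76 mm by 85 mm) begins 54 mm behind the grasp point. The pads swing forward as they close: fully open they stand 13 mm farther back than shut.
Start: joints at [-0.037, 0.264, 1.604, -0, 1.274, -0.037], TCP at [0.675, -0, 0.231] pointing down, gripper open.
Joint ranges: [-2.63, 2.63], [-0.94, 2.18], [0.31, 2.57], [-1.31, 4.45], [0, 2.66], [-2.55, 2.55]. Speed limits (rad/s): [2.57, 2.57, 3.14, 3.14, 3.14, 3.14].

INTERFACE

Orientations are given as a rotation vector (axis times angle).
In Python, from workcell import bot gives the robot as it stands.
- The arm moves only by the tool drive_tool, never from a script. Its argument "deltas" is a list of rows, each an object with "hand": the opening, from 0 (shut) to 1 (fully open); "offset": the shift along the world's x, y, z in cm, a list of three; "angular": the turn, a rotation vector about the world's x, y, z in degrees, a list of three. A call has 1 to 8 rows; each row is the pose to reach, as a shift and turn from the pose commanded when the call began; what a row does not reach only later rows make up. A row lasts 1/8 s, in which the tool goes at most 62.5 mm and 10.7 degrees, less where a joint would pass 70% of its speed; a pose out of reach is approached as far as the arm can. A call with a gripper value outside its range is refused whole. The fingers move at their own pace and stop on an object; "force" is the grip in N (left out, the last holds). Time passes only in rows, so rows that repeat a pose let the fingers close. It gives the time, the measured TCP pose, the force and the opening at its end, in the units of the state.
- bot.read_state(): the state, without advancing time (a new reading comes with each control period).
- bot.read_camera(name): name is "scene" or "side" or "wrist"; returns a dict with "frame" (480x640x3 uint8, blue, green, red), "mtx" (3x3 intrinsics, pixels), "R" (3x3) and "t" (3): a world point X has camera coordinates R X + t. Camera axes: x right, y down, z forward; pixel columns grow to the right and rows downward; lengths in m; the calibration is good to about 2 mm. A picture is of the moment at which its call begins. There is no depth.
- bot.finish_job(): hands the job in, once; it reports no verdict.
The state is a dict: "time": time; "q": joint angles; "joint_vel": joint speeds; "joint_torque": joint torques, N m; "tool_pos": TCP position; "tcp_rot": TCP orientation; "wrist_force": force on the tool from outside, world axes, zero at the start; "torque": the same for the moment, N m; "width": opening from 0.0 (shut) to 1.0 (fully open).
Only numpy, scipy, OpenCV 4.12 (cv2) and the standard library are available. Lean on these libraries where they do the work, as an engineer would, in place of code of your own. Each camera call takes 0.05 s, during which the arm holds its last target. There are 200 camera calls.

TASK

On the bench a grey control box lies on its back with its cover standing open, and one of the three fuse holders inside has its carrier tipped up. First push that carrier fully down shut with the fingertips, then push the box's cover over and fully shut. Do both gently by pushing alone: do not pinch, grip or slam anything, do not force anything further open, and leave the loose things around the box where they are.

Things in the scene. Friction and masses are not known exactly. Their poses are not given: they have to be found in the camera images.
- enclosure: Grey sheet-steel control box, open at the top, bolted to the bench: 240 mm along its x, 200 mm along its y, 90 mm high, walls 4 mm. Origin at the centre of its underside on the bench; z up. The cover's hinge runs along the rim on its +y side.
- cover (a joint): Angle of the box's cover (rad): 0 = shut flat on the rim, pi/2 = standing upright, larger = leaning outwards beyond the hinge (stop at 2.4). It starts between 1.75 and 2.05. The hinge is stiff: the cover (0.45 kg) stays wherever it is left; about 4 to 8 N at the free edge moves it.
- cover_hinge (a point): Middle of the cover's hinge line, on the box's +y rim at height 90 mm. This frame turns with the cover: its -y points from the hinge to the free edge, its z is the outward normal of the outer face, its x runs along the hinge (the same as the box's x).
- cover_edge (a point): Middle of the cover's free edge, on the outer face. The cover is a flat grey panel 244 mm along the hinge, 200 mm from hinge to free edge, 5 mm thick; its outer face (the upper one when shut) lies 5 mm from the hinge line, 95 mm above the bench when shut. Its inner face has a bright steel lining plate, 216 x 176 x 5 mm, that goes inside the box.
- holder_open: The fuse holder with the open carrier, fixed in the box: grey block 36 x 112 mm, 54 mm high, origin at the centre of its underside. Three such holders stand side by side along the box's x, 50 mm apart; any of the three places may hold the open one, the other two are shut.
- carrier (a joint): Angle of the open fuse carrier (rad): 0 = fully shut, flat on its holder and level with the two shut ones beside it; starts between 0.35 and 0.6 (stop at 1.3). The hinge is stiff: it stays wherever it is left; about 1 to 3 N at its free end moves it.
- carrier_hinge (a point): Middle of the carrier's hinge line, on top of its fuse holder towards the +y side of the box, 58 mm above the bench. The carrier is a black bar 34 mm wide, 90 mm long from the hinge to its free end and 14 mm thick, with a raised ridge across the free end. This frame turns with the carrier: its -y points from the hinge to the free end, its z is the normal of the upper face.
- carrier_grip (a point): Centre of the top of the ridge at the carrier's free end (ridge 34 x 14 mm, 7 mm high): 83 mm from the hinge along the carrier and 21 mm above the hinge line. 79 mm above the bench when shut, 11 mm below the box's rim.
- fuse_link_mid (a point): Bystander: loose spare fuse standing upright, white with steel caps, 22 mm across, 58 mm tall, on the bench by the -y side of the box. This point is its centre.
- screwdriver_grip (a point): Bystander: loose screwdriver with a yellow handle, lying on the bench off the -y side of the box. This point is in its handle.
- carton_mid (a point): Bystander: loose small cardboard carton 90 x 60 x 45 mm, on the bench beside the hinge side of the box, partly below the open cover. This point is its centre.
There are look-alikes about, which are no part of the job. Leave any blue or green look-alike of the holder_open alone.

How it is judged:
On the way, in this order (a step that is already met when the one before it is completed fails the run):
1. the fuse carrier is pushed fully shut while the cover is still open (value of joint carrier below 0.07 rad and value of joint cover above 0.8 rad), for 0.2 s.
2. the cover is pushed fully shut (value of joint cover below 0.05 rad), for 0.2 s.
At the end, for the whole second after the job is handed in: The fuse carrier is shut (within 0.07 rad, 6 mm at its end), the cover is shut on the box (within 0.05 rad, 10 mm at its edge) and at rest, and the spare fuse, screwdriver and carton are within 30 mm of where they began (value of joint carrier below 0.07 rad and value of joint cover below 0.05 rad and velocity of joint cover between -0.05 and 0.05 rad/s and not (distance of fuse_link_mid from where it was at the start of the episode above 0.03 m) and not (distance of screwdriver_grip from where it was at the start of the episode above 0.03 m) and not (distance of carton_mid from where it was at the start of the episode above 0.03 m)); the robot touches nothing.
It fails at once if a loose thing beside the box is moved or lifted by more than 30 mm (distance of any of fuse_link_mid, screwdriver_grip, carton_mid from where it was at the start of the episode above 0.03 m).
It fails at once if the carrier's ridge or the cover is gripped between the fingers ((distance between the grasp point and carrier_grip below 0.008 m and contact force between the fingers and carrier above 3 N) or (contact force between the fingers and cover_c0 above 3 N and contact force between the fingers and cover_c1 above 3 N)).
It fails at once if the carrier or the cover is pressed or gripped with more than 100 N (contact force between the fingers and carrier above 100 N or contact force between the fingers and cover_c0 above 100 N).
It fails at once if the cover or carrier is opened well beyond where it could start (value of joint cover above 2.25 rad or value of joint carrier above 0.75 rad).
It fails at once if the cover is slammed (faster than 4 rad/s) (velocity of joint cover below -4 rad/s).
It also fails if it takes over 51 s, if anything falls off the work surface, if the arm or the gripper's body presses on something with over 40 N, if the wrist force passes 120 N, or if a joint passes its speed limit or range.

## Working session

There is one attempt and no reset: what is moved stays moved. The work goes in short steps, Python scripts to look and compute and a tool call to move; the robot and the scene stay as the last step left them, time stands still between calls to the robot, and variables do not carry over. Pictures are saved under pics/ and viewed, about 8 in all and at most 12, crops included, and the job is handed in when it is done.

Besides the shell and the picture viewer there is one more tool, called in YAML: its name, and indented under it one key for each argument. drive_tool: Moves the arm, as the interface text tells. Its arguments: {"type":"object","properties":{"deltas":{"type":"array"},"force":{"type":"number"}},"required":["deltas"]}

```bash
mkdir -p pics; python3 - <<'E'
from workcell import bot
import cv2,numpy as np
np.set_printoptions(precision=4,suppress=True)
for n in("scene","side"):
    c=bot.read_camera(n);cv2.imwrite(f"pics/{n}1.png",c["frame"]);np.savez(f"{n}1.npz",**c)
    print(n,c["mtx"].ravel(),c["R"].ravel(),c["t"],"pos",-c["R"].T@c["t"])
print(bot.read_state())
E
```

```text
scene [458.5109   0.     328.965    0.     458.5109 245.5264   0.       0.
   1.    ] [-0.3684  0.9295  0.0149  0.5104  0.2156 -0.8324 -0.777  -0.2991 -0.5539] [ 0.2561 -0.2453  1.3331] pos [1.2553 0.2136 0.5304]
side [469.1058   0.     310.5683   0.     469.1058 239.9723   0.       0.
   1.    ] [ 0.903  -0.429  -0.0224 -0.2801 -0.5483 -0.788   0.3258  0.7178 -0.6153] [-0.5666  0.2358  0.6817] pos [ 0.3556 -0.6031  0.5926]
{'time': 0.1, 'q': array([-0.0369,  0.2647,  1.6053,  0.    ,  1.2737, -0.0369]), 'joint_vel': array([ 0.0008, -0.0011, -0.0025, -0.0012, -0.0006, -0.0002]), 'joint_torque': array([  0.0003, -51.6707, -36.8589,   0.    ,   0.0062,   0.0001]), 'tool_pos': array([0.6743, 0.    , 0.2301]), 'tcp_rot': array([-2.2204, -2.2203,  0.0022]), 'wrist_force': array([-0.0524, -0.2488, -0.7207]), 'torque': array([ 0.0303, -0.0289, -0.0534]), 'width': 0.9992291530915582}
```

View pics/scene1.png

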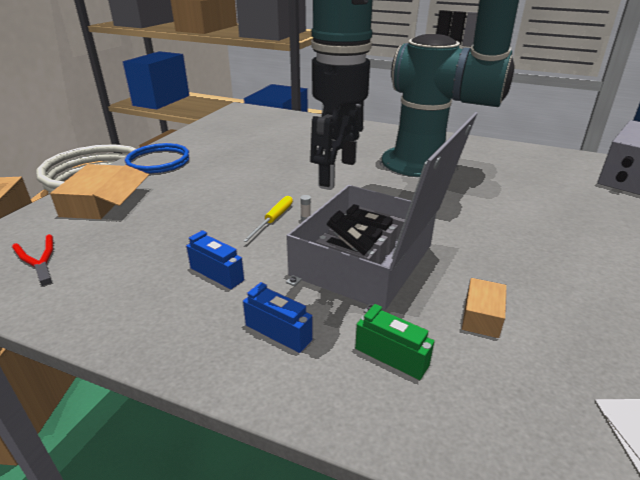

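View pics/side1.png

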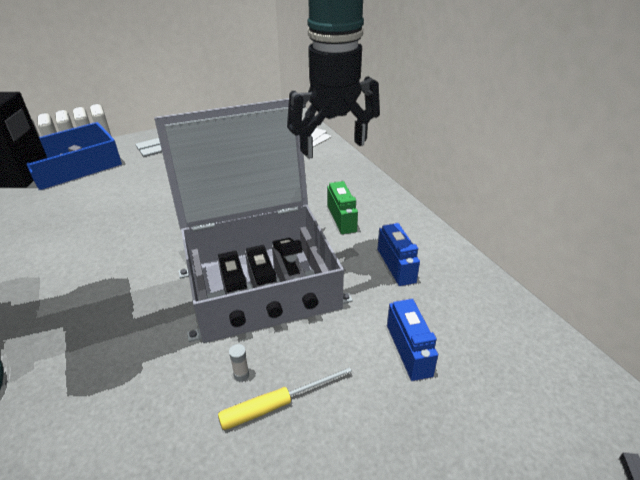

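The scene view shows the box at about (360,245) with the cover leaning to the right. The side view shows the box at (265,270), with the carrier nearest box +x tipped up at (287,243). I'll take enlarged crops to pick the corners.

```bash
python3 - <<'E'
import cv2,numpy as np
a=cv2.imread("pics/side1.png")[90:350,145:355];b=cv2.imread("pics/scene1.png")[105:315,280:485]
def g(im,x0,y0,s):
    o=cv2.resize(im,None,fx=s,fy=s,interpolation=cv2.INTER_CUBIC)
    for x in range((-x0)%20,im.shape[1],20):
        cv2.line(o,(int(x*s),0),(int(x*s),6),(0,0,255),1);cv2.putText(o,str(x+x0),(int(x*s),16),0,.35,(0,0,255))
    for y in range((-y0)%20,im.shape[0],20):
        cv2.line(o,(0,int(y*s)),(6,int(y*s)),(0,0,255),1);cv2.putText(o,str(y+y0),(8,int(y*s)+4),0,.35,(0,0,255))
    return o
cv2.imwrite("pics/cs.png",g(a,145,90,2.3*1.0)) if 0 else None
A=g(a,145,90,2.3);B=g(b,280,105,1.5)
A=g(a,145,90,2.3);cv2.imwrite("pics/cropside.png",A)
cv2.imwrite("pics/cropscene.png",g(b,280,105,2.8))
E
```

```text
(no output)
```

View pics/cropside.png

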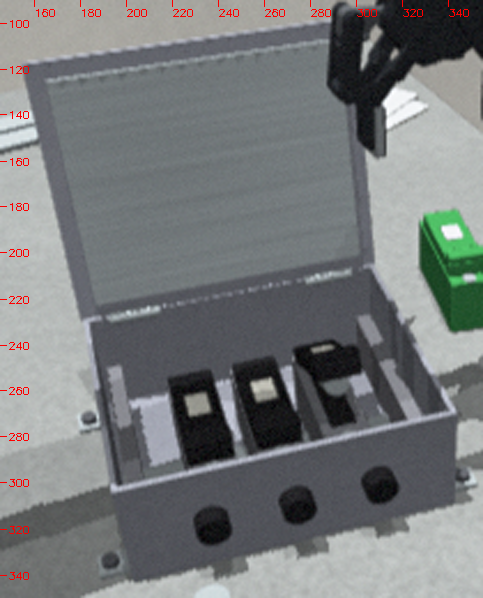

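View pics/cropscene.png

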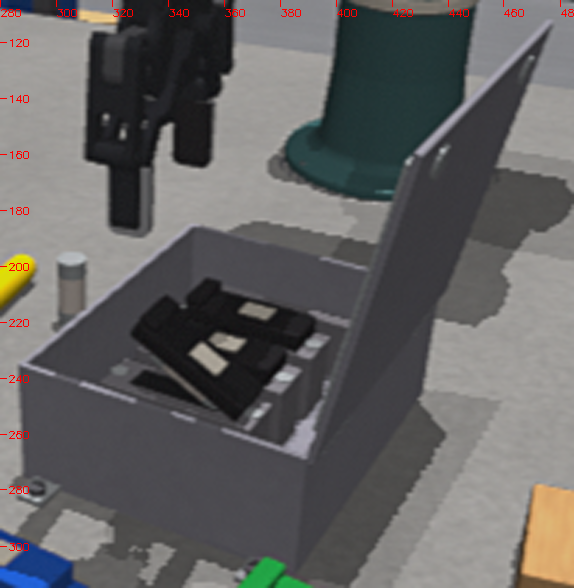

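```bash
cat > fit.py <<'E'
import numpy as np
from scipy.optimize import least_squares
from scipy.spatial.transform import Rotation as R
np.set_printoptions(precision=4,suppress=True)
C={n:dict(np.load(f"{n}1.npz")) for n in("scene","side")}
def proj(n,X):
    c=C[n];p=c["mtx"]@(c["R"]@X+c["t"]);return p[:2]/p[2]
rot=lambda a:R.from_rotvec([-a,0,0]).as_matrix()
obs=[("side",(-.12,-.1,.09),(194.1,302.6)),("side",(.12,-.1,.09),(343.3,268.7)),("side",(-.12,-.1,0),(203.7,342.2)),("side",(.12,-.1,0),(343.7,307.4)),
("side",(-.12,.1,.09),(184.1,229.1)),("side",(.12,.1,.09),(306.7,205.7)),
("scene",(.12,-.1,.09),(287.9,236.1)),("scene",(.12,.1,.09),(389.6,269.3)),("scene",(.12,.1,0),(386.4,307.1)),("scene",(-.12,-.1,.09),(350.4,186.4))]
cov=[("side",(-.122,-.2,0.0),(156.3,118.7)),("scene",(.122,-.2,.005),(429,161)),("scene",(-.122,-.2,.005),(477.1,112.9))]
car=[("scene",(.017,-.09,.021),(327.5,222.1)),("scene",(-.017,-.09,.021),(338.2,211.4)),("side",(.017,-.09,.021),(301.5,243)),("side",(-.017,-.09,.021),(275,245.7))]
def world(p,X): return np.array([p[0],p[1],0])+R.from_rotvec([0,0,p[2]]).apply(X)
def res(p):
    r=[proj(n,world(p,X))-uv for n,X,uv in obs]
    r+=[proj(n,world(p,np.array([0,.1,.09])+rot(p[3])@X))-uv for n,X,uv in cov]
    r+=[proj(n,world(p,np.array([p[6],p[5],.058])+rot(p[4])@X))-uv for n,X,uv in car]
    return np.concatenate(r)
if __name__=="__main__":
    s=least_squares(res,[.65,0,0,1.9,.5,.04,.05],loss="soft_l1");p=s.x
    print(p);print(res(p).reshape(-1,2));np.save("p.npy",p)
    for k,X in dict(c=(0,0,0),grip=np.array([p[6],p[5],.058])+rot(p[4])@[0,-.083,.021],gripshut=(p[6],p[5]-.083,.079),edge=np.array([0,.1,.09])+rot(p[3])@[0,-.2,.005]).items(): print(k,world(p,X))
E
python3 fit.py
```

```text
[ 0.5326  0.0084 -0.1357  1.7469  0.4047  0.0322  0.0493]
[[-0.465  -0.1424]
 [ 0.3234 -0.939 ]
 [-0.282  -0.4485]
 [-1.165  -0.6001]
 [-3.0632 -1.5179]
 [ 0.136  -2.58  ]
 [-2.0515 -0.4431]
 [-0.3632  0.3545]
 [-1.749   4.5642]
 [-2.6615 -1.7379]
 [-1.9617 -0.8847]
 [ 0.1152  0.7462]
 [-1.1111  0.2953]
 [ 1.422  -2.1291]
 [-0.2518  0.5543]
 [-0.5129 -0.4018]
 [ 6.0838  1.1521]]
c [0.5326 0.0084 0.    ]
grip [ 0.5766 -0.0338  0.11  ]
gripshut [ 0.5745 -0.0487  0.079 ]
edge [0.5515 0.1471 0.286 ]
```

drive_tool:
  deltas:
    - {"hand": 0, "offset": [-4, -1.5, -1], "angular": [0, 0, -4]}
    - {"hand": 0, "offset": [-8, -3, -3], "angular": [0, 0, -8]}
    - {"hand": 0, "offset": [-9.8, -3.8, -6], "angular": [0, 0, -8]}
    - {"hand": 0, "offset": [-9.8, -3.8, -8], "angular": [0, 0, -8]}
    - {"hand": 0, "offset": [-9.8, -3.8, -9], "angular": [0, 0, -8]}
    - {"hand": 0, "offset": [-9.8, -3.8, -9], "angular": [0, 0, -8]}
    - {"hand": 0, "offset": [-9.8, -3.8, -9], "angular": [0, 0, -8]}
    - {"hand": 0, "offset": [-9.8, -3.8, -9], "angular": [0, 0, -8]}
  force: 20

```text
time: 1.1
tool_pos: [0.5782, -0.0379, 0.1423]
tcp_rot: [2.37, 2.061, 0.002]
wrist_force: [0.7, -0.5, -0.0]
width: 0.006
```

```bash
python3 - <<'E'
from workcell import bot
import cv2,numpy as np
s=bot.read_state();print(s["time"],s["tool_pos"],s["wrist_force"],s["width"])
a=bot.read_camera("side")["frame"][180:330,170:370];b=bot.read_camera("scene")["frame"][120:320,270:470]
cv2.imwrite("pics/near1.png",np.hstack([cv2.resize(a,(400,300)),cv2.resize(b,(400,400))[50:350]]))
E
```

```text
1.1 [ 0.57815782 -0.03789176  0.142331  ] [ 0.68373149 -0.53847992 -0.0175358 ] 0.006177726709772864
```

View pics/near1.png

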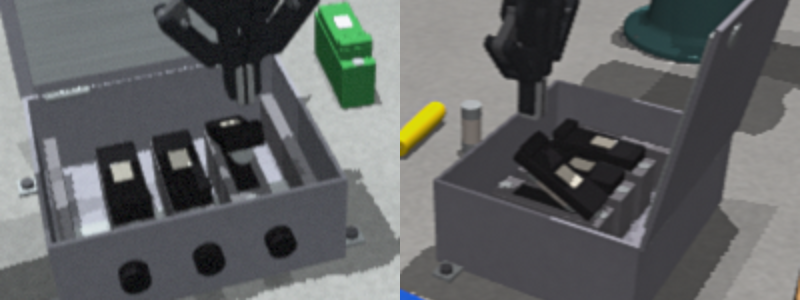

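The fingertips hang just above the carrier's ridge: tips at about (532,110), ridge at (535,145) in the right half. I'll press down along its arc in small steps.

drive_tool:
  deltas:
    - {"hand": 0, "offset": [0, 0, -1.5], "angular": [0, 0, 0]}
    - {"hand": 0, "offset": [0, 0, -2.5], "angular": [0, 0, 0]}
    - {"hand": 0, "offset": [0, 0, -3.2], "angular": [0, 0, 0]}
    - {"hand": 0, "offset": [0, -0.3, -3.8], "angular": [0, 0, 0]}
    - {"hand": 0, "offset": [-0.1, -0.6, -4.4], "angular": [0, 0, 0]}
    - {"hand": 0, "offset": [-0.2, -0.8, -5.0], "angular": [0, 0, 0]}
    - {"hand": 0, "offset": [-0.2, -0.9, -5.6], "angular": [0, 0, 0]}
    - {"hand": 0, "offset": [-0.2, -1.0, -5.9], "angular": [0, 0, 0]}

```text
time: 2.2
tool_pos: [0.5748, -0.0481, 0.0818]
tcp_rot: [-2.371, -2.061, 0.0]
wrist_force: [0.5, -1.0, 0.3]
width: -0.001
```

drive_tool:
  deltas:
    - {"hand": 0, "offset": [0, 0, -0.2], "angular": [0, 0, 0]}
    - {"hand": 0, "offset": [0, 0, -0.3], "angular": [0, 0, 0]}
    - {"hand": 0, "offset": [0, 0, -0.4], "angular": [0, 0, 0]}
    - {"hand": 0, "offset": [0, 0, -0.4], "angular": [0, 0, 0]}

```text
time: 2.7
tool_pos: [0.5751, -0.048, 0.0789]
tcp_rot: [2.371, 2.061, -0.0]
wrist_force: [-1.4, -0.4, 4.0]
width: -0.002
```

```bash
python3 - <<'E'
from workcell import bot
import cv2,numpy as np
s=bot.read_state();print(s["time"],s["tool_pos"],s["wrist_force"],s["width"])
a=bot.read_camera("side")["frame"][180:330,170:370];b=bot.read_camera("scene")["frame"][120:320,270:470]
cv2.imwrite("pics/near2.png",np.hstack([cv2.resize(a,(400,300)),cv2.resize(b,(400,400))[50:350]]))
E
```

```text
2.7 [ 0.57509273 -0.04801918  0.07889989] [-1.35789571 -0.42897026  3.95717262] -0.0016743746347825073
```

View pics/near2.png

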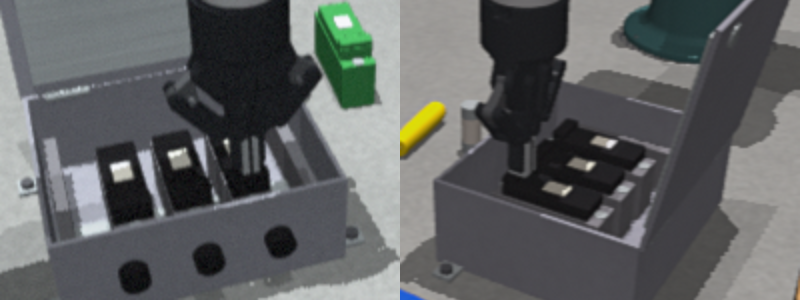

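The carrier at (555,190) now looks parallel to its neighbours, and the force is only 4 N. I'll press a little further to seat it.

drive_tool:
  deltas:
    - {"hand": 0, "offset": [0, 0, -0.15], "angular": [0, 0, 0]}
    - {"hand": 0, "offset": [0, 0, -0.3], "angular": [0, 0, 0]}
    - {"hand": 0, "offset": [0, 0, -0.3], "angular": [0, 0, 0]}
    - {"hand": 0, "offset": [0, 0, -0.3], "angular": [0, 0, 0]}

```text
time: 3.3
tool_pos: [0.5754, -0.0481, 0.0784]
tcp_rot: [2.37, 2.061, 0.0]
wrist_force: [-8.4, -0.3, 18.8]
width: 0.001
```

A hard stop at z 78.4 mm, against 79 mm expected, means the carrier is shut. Next I'll retreat up and go over the cover to its outer side.

drive_tool:
  deltas:
    - {"hand": 0, "offset": [0, 0, 3], "angular": [0, 0, 0]}
    - {"hand": 0, "offset": [0, -1, 9], "angular": [0, 0, 0]}
    - {"hand": 0, "offset": [0, -1, 15], "angular": [0, 0, 0]}
    - {"hand": 0, "offset": [0, -1, 21], "angular": [0, 0, 0]}
    - {"hand": 0, "offset": [0, 0, 27], "angular": [0, 0, 0]}
    - {"hand": 0, "offset": [0, 4, 28], "angular": [0, 0, 0]}
    - {"hand": 0, "offset": [0, 6, 28], "angular": [0, 0, 0]}
    - {"hand": 0, "offset": [0, 6, 28], "angular": [0, 0, 0]}

```text
time: 4.3
tool_pos: [0.5743, 0.0131, 0.3534]
tcp_rot: [-2.367, -2.063, 0.003]
wrist_force: [0.6, -0.7, -0.3]
width: 0.002
```

```bash
python3 - <<'E'
from workcell import bot
import cv2,numpy as np
s=bot.read_state();print(s["time"],s["tool_pos"],s["wrist_force"],s["q"])
a=bot.read_camera("side")["frame"][90:350,140:380];b=bot.read_camera("scene")["frame"][60:320,260:500]
cv2.imwrite("pics/near3.png",cv2.resize(np.hstack([a,b]),(800,433),interpolation=2))
E
```

```text
4.3 [0.57429071 0.013058   0.35337813] [ 0.64403851 -0.71286358 -0.27669578] [-2.04296957e-02  2.36578765e-02  1.65541787e+00 -3.26692648e-04
  1.46522140e+00  1.16678476e-01]
```

View pics/near3.png

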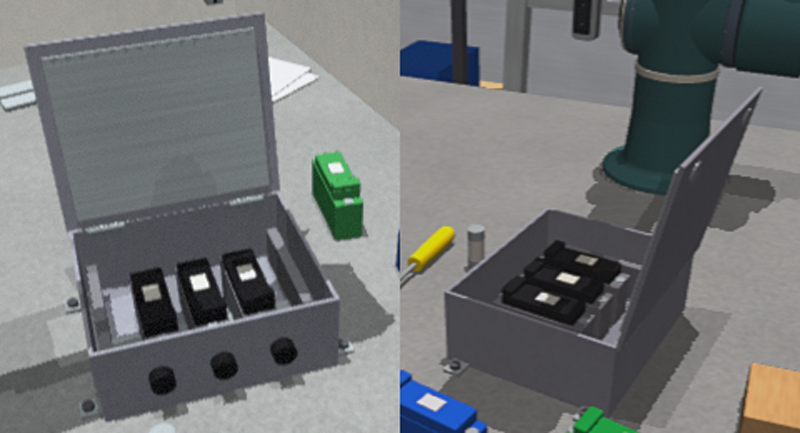

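All three carriers are level (left half: (155,300), (200,290), (247,280)), and the cover is still open. I'll cross over it and go down behind it.

drive_tool:
  deltas:
    - {"hand": 0, "offset": [-0.5, 5, 0.5], "angular": [0, 0, 0]}
    - {"hand": 0, "offset": [-1, 10, 0.5], "angular": [0, 0, 0]}
    - {"hand": 0, "offset": [-1.4, 14.5, 0.5], "angular": [0, 0, 0]}
    - {"hand": 0, "offset": [-1.7, 18.5, 0], "angular": [0, 0, 0]}
    - {"hand": 0, "offset": [-1.7, 19, 0], "angular": [0, 0, 0]}
    - {"hand": 0, "offset": [-1.7, 19, -4], "angular": [0, 0, 0]}
    - {"hand": 0, "offset": [-1.7, 19, -8.5], "angular": [0, 0, 0]}
    - {"hand": 0, "offset": [-1.7, 19, -10.8], "angular": [0, 0, 0]}

```text
time: 5.4
tool_pos: [0.5566, 0.1995, 0.2431]
tcp_rot: [-2.371, -2.059, 0.009]
wrist_force: [0.4, 0.3, -0.3]
width: -0.003
```

```bash
python3 - <<'E'
from workcell import bot
import cv2,numpy as np
from fit import world,rot
p=np.load("p.npy")
s=bot.read_state();t0=s["tool_pos"];print(s["time"],t0,s["wrist_force"])
b=bot.read_camera("scene")["frame"][60:320,260:560];cv2.imwrite("pics/near4.png",cv2.resize(b,None,fx=2,fy=2))
for th in np.arange(1.75,-.01,-.07):
    X=np.array([0,.1,.09])+rot(th)@[0,-.155,.005]+[0,.011,0]
    # for th>90deg the cover's edge meets the finger's face
    if th>np.pi/2: X[1]=.111+.2*np.sin(th-np.pi/2)+.005
    print(round(th,2),((world(p,X)-t0)*100).round(1))
E
```

```text
5.4 [0.5566 0.1995 0.2431] [ 0.3917  0.2933 -0.2511]
1.75 [-0.3 -4.1 -0.1]
1.68 [-0.5 -5.5  0. ]
1.61 [-0.7 -6.8  0.2]
1.54 [-0.9 -8.1  0.2]
1.47 [-1.  -9.2  0.2]
1.4 [ -1.2 -10.2   0.1]
1.33 [ -1.3 -11.3  -0.1]
1.26 [ -1.5 -12.3  -0.4]
1.19 [ -1.6 -13.4  -0.7]
1.12 [ -1.7 -14.4  -1.1]
1.05 [ -1.9 -15.3  -1.6]
0.98 [ -2.  -16.3  -2.2]
0.91 [ -2.1 -17.2  -2.8]
0.84 [ -2.2 -18.   -3.4]
0.77 [ -2.4 -18.8  -4.2]
0.7 [ -2.5 -19.5  -4.9]
0.63 [ -2.5 -20.2  -5.8]
0.56 [ -2.6 -20.9  -6.7]
0.49 [ -2.7 -21.4  -7.6]
0.42 [ -2.8 -21.9  -8.5]
0.35 [ -2.8 -22.4  -9.5]
0.28 [ -2.9 -22.7 -10.5]
0.21 [ -2.9 -23.  -11.6]
0.14 [ -3.  -23.3 -12.7]
0.07 [ -3.  -23.4 -13.7]
-0.0 [ -3.  -23.5 -14.8]
```

View pics/near4.png

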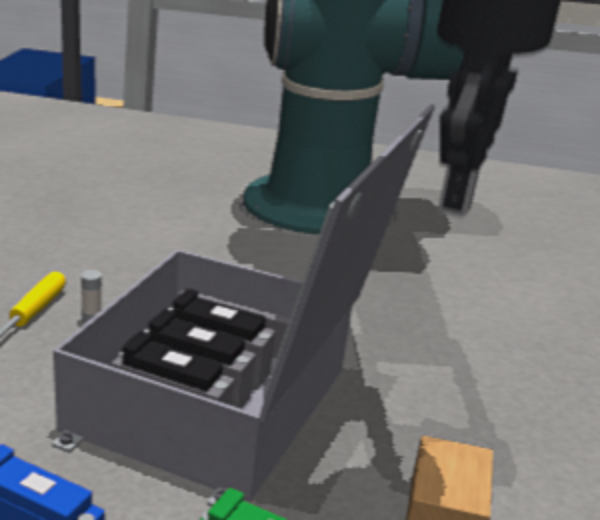

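The fingers, tips at (458,205), are beside the outer face of the cover and clear of it. I'll approach and start pushing.

drive_tool:
  deltas:
    - {"hand": 0, "offset": [-0.1, -1.5, 0], "angular": [0, 0, 0]}
    - {"hand": 0, "offset": [-0.2, -3, 0], "angular": [0, 0, 0]}
    - {"hand": 0, "offset": [-0.3, -4, 0], "angular": [0, 0, 0]}
    - {"hand": 0, "offset": [-0.4, -4.7, 0], "angular": [0, 0, 0]}
    - {"hand": 0, "offset": [-0.5, -5.5, 0], "angular": [0, 0, 0]}
    - {"hand": 0, "offset": [-0.6, -6.2, 0.1], "angular": [0, 0, 0]}
    - {"hand": 0, "offset": [-0.7, -7, 0.2], "angular": [0, 0, 0]}
    - {"hand": 0, "offset": [-0.8, -7.7, 0.2], "angular": [0, 0, 0]}

```text
time: 6.45
tool_pos: [0.5513, 0.1264, 0.2529]
tcp_rot: [2.37, 2.061, 0.01]
wrist_force: [-1.0, 4.7, 10.1]
width: -0.001
```

```bash
python3 - <<'E'
from workcell import bot
import cv2,numpy as np
s=bot.read_state();print(s["time"],s["tool_pos"],s["wrist_force"])
a=bot.read_camera("side")["frame"][60:320,140:380];b=bot.read_camera("scene")["frame"][60:320,260:500]
s=bot.read_state();print(s["time"],s["tool_pos"],s["wrist_force"],s["q"])
cv2.imwrite("pics/near5.png",cv2.resize(np.hstack([a,b]),(800,433),interpolation=2))
E
```

```text
6.45 [0.55134717 0.12644702 0.25289464] [-1.00627797  4.67331174 10.11142165]
6.55 [0.55126225 0.12558069 0.25287116] [-1.87566721  1.04221749  7.68543013] [1.79114087e-01 4.04058793e-02 1.81959458e+00 1.38224862e-03
 1.27628031e+00 3.18354173e-01]
```

View pics/near5.png

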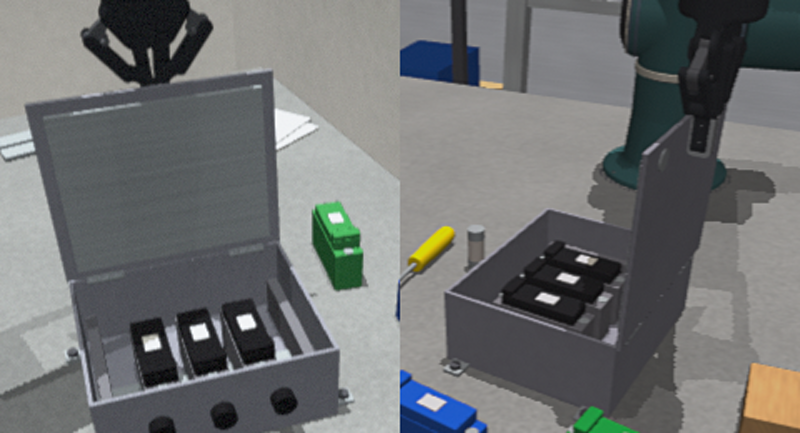

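The cover follows the fingers and is now about upright (left half, edge at (150,85)). The tips are 4 cm below its free edge. I'll work out the rest of the arc with contact 3.5 cm from the edge.

```bash
python3 - <<'E'
import numpy as np
from fit import world,rot
p=np.load("p.npy");t0=np.array([.5513,.1256,.2529])
for th in np.arange(1.54,-.01,-.07):
    X=np.array([0,.1,.09])+rot(th)@[0,-.165,.005]+[0,.011,0]
    print(round(th,2),((world(p,X)-t0)*100).round(1))
E
```

```text
1.54 [-0.4 -0.7  0.2]
1.47 [-0.5 -1.9  0.2]
1.4 [-0.7 -3.   0.1]
1.33 [-0.8 -4.1 -0.1]
1.26 [-1.  -5.3 -0.4]
1.19 [-1.1 -6.3 -0.8]
1.12 [-1.3 -7.4 -1.2]
1.05 [-1.4 -8.4 -1.7]
0.98 [-1.6 -9.4 -2.3]
0.91 [ -1.7 -10.4  -3. ]
0.84 [ -1.8 -11.3  -3.7]
0.77 [ -1.9 -12.1  -4.4]
0.7 [ -2.  -12.9  -5.3]
0.63 [ -2.1 -13.6  -6.2]
0.56 [ -2.2 -14.3  -7.1]
0.49 [ -2.3 -14.9  -8.1]
0.42 [ -2.4 -15.5  -9.1]
0.35 [ -2.4 -15.9 -10.2]
0.28 [ -2.5 -16.3 -11.2]
0.21 [ -2.5 -16.6 -12.4]
0.14 [ -2.6 -16.8 -13.5]
0.07 [ -2.6 -17.  -14.6]
-0.0 [ -2.6 -17.1 -15.8]
```

drive_tool:
  deltas:
    - {"hand": 0, "offset": [0, 0, 0.6], "angular": [0, 0, 0]}
    - {"hand": 0, "offset": [-0.4, -0.8, 0.6], "angular": [0, 0, 0]}
    - {"hand": 0, "offset": [-0.5, -1.9, 0.5], "angular": [0, 0, 0]}
    - {"hand": 0, "offset": [-0.7, -3, 0.4], "angular": [0, 0, 0]}
    - {"hand": 0, "offset": [-0.8, -4.1, 0.2], "angular": [0, 0, 0]}
    - {"hand": 0, "offset": [-1.0, -5.3, -0.2], "angular": [0, 0, 0]}
    - {"hand": 0, "offset": [-1.1, -6.3, -0.7], "angular": [0, 0, 0]}
    - {"hand": 0, "offset": [-1.3, -7.4, -1.2], "angular": [0, 0, 0]}

```text
time: 7.55
tool_pos: [0.5369, 0.05, 0.2367]
tcp_rot: [2.371, 2.061, -0.001]
wrist_force: [2.4, 2.9, 4.2]
width: -0.005
```

```bash
python3 - <<'E'
from workcell import bot
import cv2,numpy as np
s=bot.read_state();print(s["time"],s["tool_pos"],s["wrist_force"])
a=bot.read_camera("side")["frame"][60:320,140:380];b=bot.read_camera("scene")["frame"][60:320,260:500]
s=bot.read_state();print(s["time"],s["tool_pos"],s["wrist_force"],s["q"])
cv2.imwrite("pics/near6.png",cv2.resize(np.hstack([a,b]),(800,433),interpolation=2))
E
```

```text
7.55 [0.53687757 0.04997114 0.2367211 ] [2.39952842 2.93434529 4.18030961]
7.65 [0.53587042 0.04923858 0.23574628] [ 0.17361359 -0.42762696  0.25251759] [ 4.62528556e-02  3.61480536e-03  1.88888699e+00 -1.48643396e-03
  1.25192910e+00  1.87551875e-01]
```

View pics/near6.png

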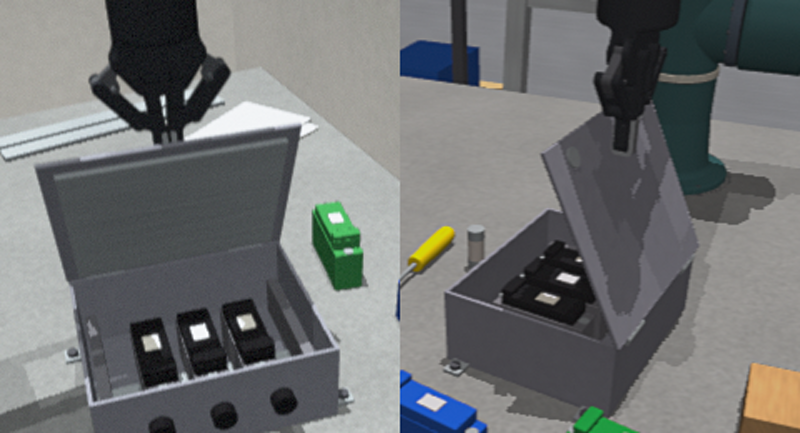

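The cover is at about 1.1 rad with the fingertips on its outer face at (622,145), and the forces are low. I'll continue along the arc.

drive_tool:
  deltas:
    - {"hand": 0, "offset": [0, -0.8, -0.3], "angular": [0, 0, 0]}
    - {"hand": 0, "offset": [-0.2, -1.8, -0.9], "angular": [0, 0, 0]}
    - {"hand": 0, "offset": [-0.3, -2.8, -1.6], "angular": [0, 0, 0]}
    - {"hand": 0, "offset": [-0.4, -3.7, -2.3], "angular": [0, 0, 0]}
    - {"hand": 0, "offset": [-0.5, -4.5, -3.0], "angular": [0, 0, 0]}
    - {"hand": 0, "offset": [-0.6, -5.3, -3.9], "angular": [0, 0, 0]}
    - {"hand": 0, "offset": [-0.7, -6.0, -4.8], "angular": [0, 0, 0]}
    - {"hand": 0, "offset": [-0.8, -6.7, -5.7], "angular": [0, 0, 0]}

```text
time: 8.65
tool_pos: [0.5294, -0.0168, 0.1799]
tcp_rot: [2.37, 2.06, 0.001]
wrist_force: [0.1, 0.9, 2.6]
width: 0.004
```

drive_tool:
  deltas:
    - {"hand": 0, "offset": [-0.1, -0.6, -1.0], "angular": [0, 0, 0]}
    - {"hand": 0, "offset": [-0.2, -1.2, -2.0], "angular": [0, 0, 0]}
    - {"hand": 0, "offset": [-0.2, -1.6, -3.1], "angular": [0, 0, 0]}
    - {"hand": 0, "offset": [-0.3, -2.0, -4.1], "angular": [0, 0, 0]}
    - {"hand": 0, "offset": [-0.3, -2.3, -5.2], "angular": [0, 0, 0]}
    - {"hand": 0, "offset": [-0.4, -2.5, -6.2], "angular": [0, 0, 0]}
    - {"hand": 0, "offset": [-0.4, -2.6, -6.8], "angular": [0, 0, 0]}
    - {"hand": 0, "offset": [-0.4, -2.7, -7.3], "angular": [0, 0, 0]}

```text
time: 9.65
tool_pos: [0.5244, -0.0427, 0.1066]
tcp_rot: [-2.37, -2.06, 0.001]
wrist_force: [-0.3, 1.2, 2.3]
width: -0.001
```

drive_tool:
  deltas:
    - {"hand": 0, "offset": [0, -0.1, -0.4], "angular": [0, 0, 0]}
    - {"hand": 0, "offset": [0, -0.1, -0.8], "angular": [0, 0, 0]}
    - {"hand": 0, "offset": [0, -0.1, -1.1], "angular": [0, 0, 0]}
    - {"hand": 0, "offset": [0, -0.1, -1.3], "angular": [0, 0, 0]}
    - {"hand": 0, "offset": [0, -0.1, -1.3], "angular": [0, 0, 0]}
    - {"hand": 0, "offset": [0, -0.1, -1.3], "angular": [0, 0, 0]}

```text
time: 10.4
tool_pos: [0.5247, -0.0442, 0.095]
tcp_rot: [-2.371, -2.061, 0.001]
wrist_force: [-2.9, -0.7, 7.1]
width: 0.001
```

drive_tool:
  deltas:
    - {"hand": 0, "offset": [0, 0, -0.2], "angular": [0, 0, 0]}
    - {"hand": 0, "offset": [0, 0, -0.3], "angular": [0, 0, 0]}
    - {"hand": 0, "offset": [0, 0, -0.3], "angular": [0, 0, 0]}
    - {"hand": 0, "offset": [0, 0, -0.3], "angular": [0, 0, 0]}

```text
time: 10.9
tool_pos: [0.5249, -0.0442, 0.0949]
tcp_rot: [-2.371, -2.061, 0.001]
wrist_force: [-11.2, 1.1, 24.6]
width: -0.001
```

drive_tool:
  deltas:
    - {"hand": 0, "offset": [0, 0, 1], "angular": [0, 0, 0]}
    - {"hand": 0, "offset": [0, 0, 5], "angular": [0, 0, 0]}
    - {"hand": 0, "offset": [0, 0, 11], "angular": [0, 0, 0]}
    - {"hand": 0, "offset": [0, 0, 17], "angular": [0, 0, 0]}
    - {"hand": 0, "offset": [0, 0, 20], "angular": [0, 0, 0]}
    - {"hand": 0, "offset": [0, 0, 20], "angular": [0, 0, 0]}
    - {"hand": 0, "offset": [0, 0, 20], "angular": [0, 0, 0]}

```text
time: 11.78
tool_pos: [0.5244, -0.0439, 0.2898]
tcp_rot: [-2.37, -2.06, 0.002]
wrist_force: [0.1, 0.3, -0.8]
width: -0.003
```

```bash
python3 - <<'E'
from workcell import bot
import cv2,numpy as np
s=bot.read_state();print(s["time"],s["tool_pos"],s["wrist_force"])
a=bot.read_camera("side")["frame"][150:450,140:440];b=bot.read_camera("scene")["frame"][100:400,240:540]
cv2.imwrite("pics/end.png",cv2.resize(np.hstack([a,b]),(800,400),interpolation=2))
E
```

```text
11.775 [ 0.52439358 -0.04392977  0.28980097] [ 0.11551877  0.30858987 -0.75798262]
```

View pics/end.png

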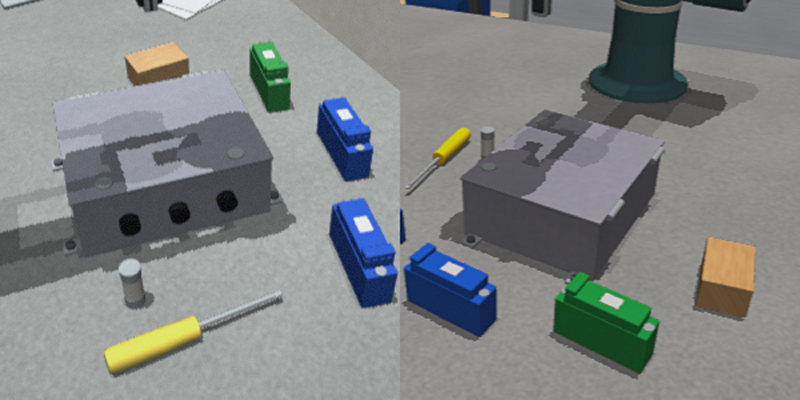

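The cover lies flat on the box (left half, (160,140)). The fuse, screwdriver and carton stand where they were, and the arm is clear.

```bash
python3 -c "
from workcell import bot
print(bot.finish_job())"
```

```text
the job is handed in; nothing more can be done
None
```

I pushed the fuse carrier (the one nearest the box's +x side) shut with the closed fingertips. Then I went over the open cover, pushed it closed from its outer face, and handed the job in at about 12 s of the 51 s allowed.

- **Carrier:** it came to a hard stop with the fingertips at 78.4 mm, against 79 mm expected, at about 19 N. In the pictures it was level with its two neighbours while the cover was still open.
- **Cover:** it came to a hard stop at 94.9 mm, against 95 mm expected, at about 25 N. The last picture shows it lying flat on the rim.
- **Loose things:** the spare fuse, screwdriver and carton look unmoved in the last picture; I judged this by eye and did not measure it.
- **Arm:** it ended 20 cm above the cover, touching nothing.

**One reading that disagreed:** in the first part of the cover push, the tool read about 8 mm higher than I expected, with 10 N upward on it. I raised the contact point slightly, and the readings after that were 7 N or less until the final press. No check failed, and the hand-in gave no verdict.

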